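# Set the rinsed tumbler mouth down on the tall drying post

## Robot

A 6-joint arm with a two-finger parallel gripper is mounted at the origin on the work surface. World frame = base frame: x ahead of the robot, y to its left, z up, the work surface at z = 0. Lengths are in mm, angles in degrees, forces in N, time in s.
With the tool pointing down it reaches from about 300 to 850 mm from the base axis. Payload 4.2 kg.
Tool frame: the origin (TCP) lies on the centre line of the jaws, within the pads' length; the fingertips stand 11 mm ahead of it and the grasp point (between the pads) lies 8 mm behind it; z points along the fingers, y is the direction in which the jaws open and shut (so a half turn about z gives the same grasp; the last joint's range is limited). The gripper opens to 91 mm and grips with 3 to 60 N. Pads are 32 mm wide; open, the fingers measure 118 mm over their backs; the gripper's body (76 mm by 178 mm) begins 60 mm behind the grasp point.
Start: joints at [65.432, 18.312, 89.639, -0, 72.044, -1.146], TCP at [228.571, 527.634, 224.976] pointing down, gripper open.
Joint ranges: [-177.97, 177.97], [-48.28, 115.42], [12.27, 149.76], [-77.06, 257.06], [2.81, 150.46], [-146.56, 146.56]. Speed limits (degrees/s): [147.25, 147.25, 180, 180, 180, 180].

## Interface

Orientations are given as [roll, pitch, yaw] about the fixed x, y, z axes, in that order (R = Rz(yaw) Ry(pitch) Rx(roll)).
In Python, from workcell import env, grab_frame gives the robot as it stands. The module is installed in compiled form; this text tells all that it offers.
- The arm moves only by the tool arm_command, never from a script. Its argument "series" is one flat list of numbers, 6 for each row, row after row: the shift along the world's x, y, z each as a share of 400 mm, from -1 to 1, then the turn, a rotation vector about the world's x, y, z each as a share of 45 degrees, from -1 to 1. A call has 1 to 20 rows; each row shifts and turns the commanded pose from where the row before left it; what a row does not reach is not made up. A row lasts 1/12 s, in which the tool goes at most 41.7 mm and 7.16 degrees, less where a joint would pass 70% of its speed; a pose out of reach is approached as far as the arm can. A call with a number of a shift or a turn outside -1 to 1 is refused whole. A call with a gripper value outside its range is refused whole. "hand" is the opening, from 0 (shut) to 1 (fully open), set as the call begins (left out, the last holds). The fingers move at their own pace and stop on an object; "newtons" is the grip in N (left out, the last holds). Time passes only in rows, so rows that do not move let the fingers close. It gives the time, the measured TCP pose, the force and the opening at its end, in the units of the state.
- env.state(): the state, without advancing time (a new reading comes with each control period).
- grab_frame(name): name is "scene" or "top"; returns a dict with "frame" (480x640x3 uint8, red, green, blue), "intrinsics" (3x3 intrinsics, pixels), "R" (3x3) and "t" (3): a world point X has camera coordinates R X + t. Camera axes: x right, y down, z forward; pixel columns grow to the right and rows downward; lengths in mm; the calibration is good to about 2 mm. A picture is of the moment at which its call begins. There is no depth.
- env.job_done(): hands the job in, once; it reports no verdict.
The state is a dict: "time_s": time; "qpos": joint angles; "qvel": joint speeds; "effort": joint torques, N m; "ee_pos": TCP position; "ee_rot": TCP orientation; "force": force on the tool from outside, world axes, zero at the start; "torque": the same for the moment, N m; "gripper_width": finger opening in mm.
Only numpy, scipy, OpenCV 4.12 (cv2) and the standard library are available. Lean on these libraries where they do the work, as an engineer would, in place of code of your own. Each camera call takes 0.05 s, during which the arm holds its last target.

## Task

The tall tumbler lying in the two-bar cradle has been rinsed and must drain. Turn it mouth down and lower it over the tall drying post until its rim sits flat on the post's round foot, without dropping it, and let go. Leave the short post free and the short cup where it stands.

Things in the scene. Friction and masses are not known exactly. Their poses are not given: they have to be found in the camera images.
- tumbler_center (a point): Tall frosted plastic tumbler: straight tube, 58 mm across, 140 mm long, wall 3 mm, bottom closed, mouth open; about 90 g. Lies level, axis 50 mm above the bench, in a cradle of two bars (52 mm wide over the bars, all under 28 mm high), mouth away from the robot (within 25 degrees of straight ahead). Point: on its axis, 70 mm from either end. Its z axis runs from the bottom to the mouth.
- tall_post_tip (a point): Tall drying post: upright fixed steel rod, 16 mm across, on a flat round white foot 100 mm across and 12 mm thick. Point: top of the rod, on its axis, 112 mm above the bench, 100 mm above the top of the foot. With the rim on the foot, the tumbler's bottom stays clear of the tip.
- short_post_tip (a point): Short drying post: same rod and foot, but the tip (this point) is only 52 mm above the bench. Both posts stand in the left half of the bench, at least 120 mm apart; either may be the nearer to the middle. It stays empty.
- short_cup_center (a point): Short cup of the same plastic, standing upright, mouth up, 58 mm across and 60 mm high. Point: on its axis, half-way up. It is to be left where it is.
Not all that is in view belongs to the job. There is more than one size of the part that bears tumbler_center; the job needs the smallest.

How it is judged:
By the outcome, as a careful person would: the job done as asked, in the order asked, and still so for the second after the job is handed in, with the robot touching nothing.
It also fails if it takes over 42 s, if anything falls off the work surface, if the arm or the gripper's body presses on something with over 40 N, if the wrist force passes 120 N, or if a joint passes its speed limit or range.

## Working session

There is one attempt and no reset: what is moved stays moved. The work goes in short steps, Python scripts to look and compute and a tool call to move; the robot and the scene stay as the last step left them, time stands still between calls to the robot, and variables do not carry over. Pictures are saved under pics/ and viewed, and the job is handed in when it is done.

Besides the shell and the picture viewer there is one more tool, called by a JSON object that holds its "name" and its "arguments", one argument or row to a line. arm_command: Moves the arm, as the interface text tells. Shift numbers are shares of 400 mm and turn numbers shares of 45 degrees, none past 1 either way. Its arguments: {"type":"object","properties":{"series":{"type":"array"},"hand":{"type":"number"},"newtons":{"type":"number"}},"required":["series"]}

```bash
mkdir -p pics; python3 - <<'E'
from workcell import env, grab_frame
import cv2,pickle
for n in("scene","top"):
    f=grab_frame(n); pickle.dump(f,open(n+".pkl","wb")); cv2.imwrite(f"pics/{n}0.png",f["frame"][:,:,::-1]); print(n,f["intrinsics"],f["R"],f["t"])
print(env.state())
E
```

```text
scene [[468.00114152   0.         320.13236193]
 [  0.         468.00114152 237.206598  ]
 [  0.           0.           1.        ]] [[-0.32046937  0.94691758 -0.02542598]
 [ 0.51203974  0.15058474 -0.84565923]
 [-0.79694083 -0.28402699 -0.53311723]] [ 199.91865208 -212.79857707 1623.66407435]
top [[611.22234595   0.         311.83154086]
 [  0.         611.22234595 238.35301232]
 [  0.           0.           1.        ]] [[-0.00616281 -0.9999608  -0.00635726]
 [-0.99122164  0.00694832 -0.13202795]
 [ 0.13206694  0.00548779 -0.99122561]] [ -11.35075109  568.4811711  1412.52041973]
{'time_s': 0.1, 'qpos': array([ 6.54317512e+01,  1.83486082e+01,  8.96979177e+01, -1.77935119e-03,
        7.20445567e+01, -1.14564541e+00]), 'qvel': array([ 0.03832187, -0.12312293, -0.08510204,  0.05587459, -0.1083212 ,
        0.04859356]), 'effort': array([ 4.18642694e-04, -4.13334632e+01, -2.32509381e+01,  7.29189254e-02,
        4.21779219e-02, -3.44709110e-05]), 'ee_pos': array([228.3971757 , 527.22997341, 224.20818012]), 'ee_rot': array([-1.79908902e+02, -1.29621722e-04,  1.56577946e+02]), 'force': array([ 0.09854173,  0.16671854, -0.12948111]), 'torque': array([ 0.03355242, -0.03164085, -0.02810141]), 'gripper_width': 91.41717574827638}
```

View pics/scene0.png

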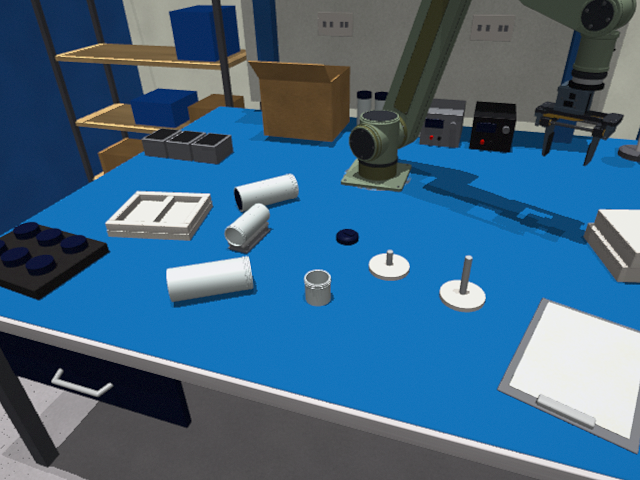

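View pics/top0.png

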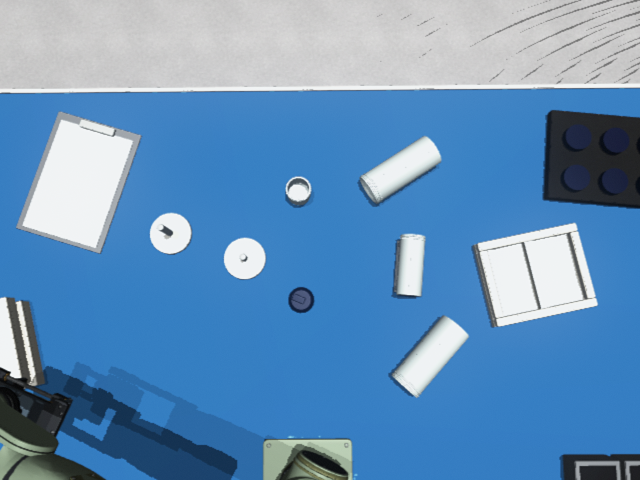

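Scene view: three tubes lie at about (210,280), (248,228) and (267,192), which are (400,170), (409,265) and (430,356) in the top view. The tall post is at (170,233) in top and the short post at (245,258). The short cup is at (298,191). The middle tube, top (409,265), is the smallest and seems to have cradle bars under it. I'll check that in a close crop.

```bash
python3 - <<'E'
import cv2,numpy as np
a=cv2.imread("pics/scene0.png")[170:310,150:330]; b=cv2.imread("pics/top0.png")[220:310,365:455]; c=cv2.imread("pics/top0.png")[190:290,140:280]
cv2.imwrite("pics/c1.png",cv2.resize(a,None,fx=4,fy=4,interpolation=2))
cv2.imwrite("pics/c2.png",cv2.resize(b,None,fx=6,fy=6,interpolation=2))
cv2.imwrite("pics/c3.png",cv2.resize(c,None,fx=5,fy=5,interpolation=2))
E
```

```text
(no output)
```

View pics/c1.png

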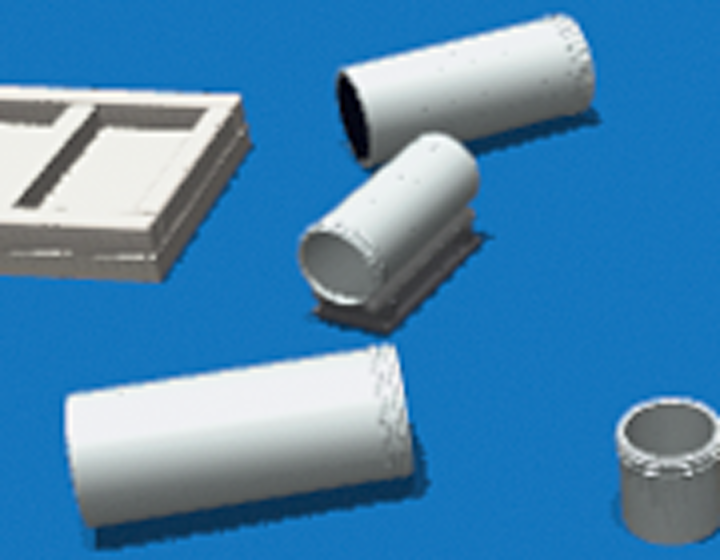

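View pics/c2.png

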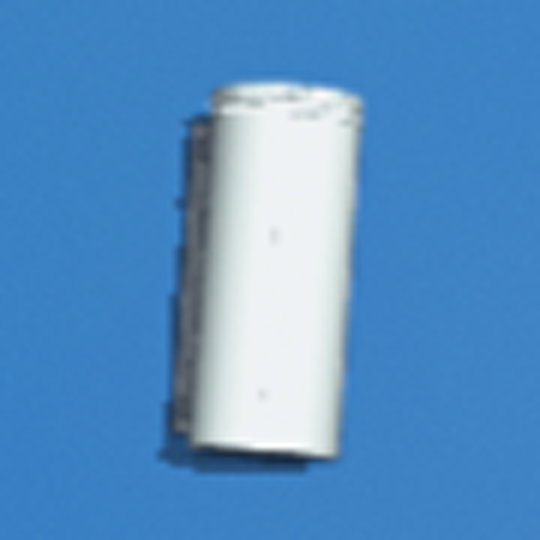

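View pics/c3.png

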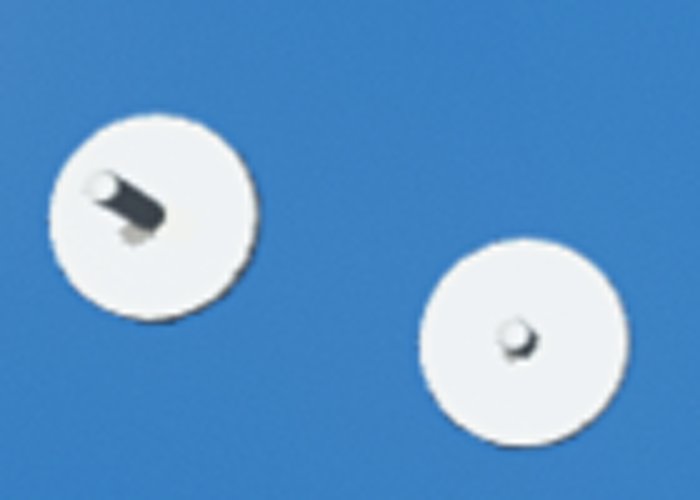

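The crop confirms it. The tube at scene (248,228) lies in the two-bar cradle with its mouth away from the robot and is the thinnest of the three. The tall post shows its tip at top (161,227). Next I'll measure positions by fitting silhouettes in both views.

```bash
cat > h.py <<'E'
import numpy as np,cv2,pickle
from scipy.optimize import minimize,least_squares
def load(n): return pickle.load(open(n+".pkl","rb"))
def proj(f,X):
    c=np.atleast_2d(X)@f["R"].T+f["t"]; p=c@f["intrinsics"].T; return p[:,:2]/p[:,2:]
def tri(fs,ps,z=None):
    fun=lambda X: np.concatenate([(proj(f,X if z is None else np.r_[X,z])[0]-p) for f,p in zip(fs,ps)])
    r=least_squares(fun,[450,100,50][:3 if z is None else 2]); return r.x,r.fun
def mask(f,p,vmin=120,smax=60):
    h=cv2.cvtColor(f["frame"],cv2.COLOR_RGB2HSV)
    m=((h[...,1]<smax)&(h[...,2]>vmin)).astype(np.uint8)
    n,l,s,c=cv2.connectedComponentsWithStats(m); k=l[p[1],p[0]]; return (l==k).astype(np.uint8),s[k]
def cyl(c,a,L,r):
    a=np.array(a)/np.linalg.norm(a); u=np.cross(a,[0.3,0.2,1.]) if abs(a[2])<.9 else np.cross(a,[1,0,0.]); u/=np.linalg.norm(u); v=np.cross(a,u)
    t=np.linspace(0,2*np.pi,60); ring=r*(np.outer(np.cos(t),u)+np.outer(np.sin(t),v))
    return np.vstack([c+a*L/2+ring,c-a*L/2+ring])
def sil(f,P):
    h=cv2.convexHull(proj(f,P).astype(np.float32))[:,0]; m=np.zeros((1920,2560),np.uint8)
    cv2.fillConvexPoly(m,np.round((h*4+1.5)*16).astype(np.int32),1,shift=4); return cv2.resize(m.astype(np.float32),(640,480),interpolation=cv2.INTER_AREA)
E
python3 - <<'E'
from h import *
s,t=load("scene"),load("top")
ms,ss=mask(s,(250,225)); mt,st=mask(t,(409,265)); print(ss,st)
for views in ([(t,mt)],[(s,ms)],[(s,ms),(t,mt)]):
    def cost(q,z=50):
        P=cyl(np.array([q[0],q[1],z]),[np.cos(q[2]/100),np.sin(q[2]/100),0],140,29)
        return sum(np.abs(sil(f,P)-m).sum() for f,m in views)
    r=min((minimize(cost,[500,-135,a],method="Nelder-Mead",options=dict(initial_simplex=np.array([[520,-140,a],[500,-140,a],[520,-160,a],[520,-140,a+8]]))) for a in(0,-8,10)),key=lambda r:r.fun)
    print(r.x,np.rad2deg(r.x[2]/100),r.fun)
# feet
for nm,p in(("tall",(175,240)),("short",(250,265))):
    m,sx=mask(t,p); cs=max(cv2.findContours(m,0,1)[0],key=cv2.contourArea); e=cv2.fitEllipse(cs); print(nm,e, tri([t],[e[0]],12.)[0])
c=np.array([160.5,227.5]); 
print("tips", tri([s,t],[(467.5,258.5),(140+102/5,190+186/5)]), tri([s,t],[(389.5,252.5),(140+515/5,190+333/5)]))
m,sx=mask(s,(455,300)); print(sx); 
E
```

```text
[227 203  42  34 636] [ 397  234   28   62 1448]
[1455.55555556  407.65432099  311.80246914] 178.649655232396 1448.0
[-6530.86419753   721.72839506    15.30864198] 8.771205752620627 636.0
[ 220.91584215 -210.63670959   38.65888199] 22.14990778865257 4396.25
tall ((170.34661865234375, 233.08709716796875), (39.89873504638672, 41.074241638183594), 69.45320892333984) [587.07669473 327.54612188]
short ((244.3568878173828, 258.1326599121094), (40.287837982177734, 40.92650604248047), 70.56310272216797) [524.93614302 147.70557347]
tips (array([587.05800148, 326.11577447, 107.95138745]), array([ 0.55013182, -0.06453488,  0.59060109, -0.0621729 ])) (array([524.9679167 , 146.3496494 ,  48.33473957]), array([ 0.1500656 , -0.00709495,  0.14207314, -0.03188341]))
[440 280  46  29 926]
```

```bash
python3 - <<'E'
from h import *
s,t=load("scene"),load("top")
mt,st=mask(t,(409,265)); ms,_=mask(s,(250,225),95)
g=tri([t],[(409.5,265)],50.)[0]; print(g,ms.sum())
cv2.imwrite("pics/m.png",cv2.resize(ms[190:270,200:300]*255,None,fx=5,fy=5))
for nm,views in (("t",[(t,mt)]),("s",[(s,ms)]),("st",[(s,ms),(t,mt)])):
    def cost(q):
        P=cyl(np.array([q[0],q[1],50]),[np.cos(q[2]/100),np.sin(q[2]/100),0],140,29)
        return sum(np.abs(sil(f,P)-m).sum() for f,m in views)
    r=min((minimize(cost,[*g,a],method="Nelder-Mead",options=dict(initial_simplex=np.array([[*g,a],[g[0]+10,g[1],a],[g[0],g[1]+10,a],[*g,a+8]]))) for a in(0,-8,10)),key=lambda r:r.fun)
    print(nm,r.x[:2],np.rad2deg(r.x[2]/100),r.fun)
E
```

```text
[ 502.3473757  -242.95212903] 2124
t [ 503.37795485 -245.28530777] -4.946643367903065 120.5
s [ 496.24164605 -251.20823097] -2.675362811284557 1349.625
st [ 501.98919724 -246.50338718] -5.199966704887298 1552.0
```

View pics/m.png

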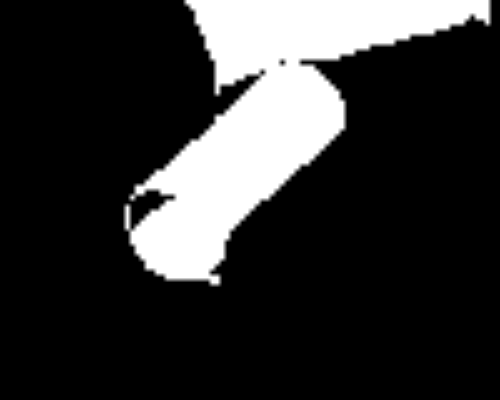

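```bash
python3 - <<'E'
from h import *
s,t=load("scene"),load("top")
q=[502.8,-245.3,np.deg2rad(-5)]
P=cyl(np.array([q[0],q[1],50]),[np.cos(q[2]),np.sin(q[2]),0],140,29)
out=[]
for f,(x,y) in((s,(200,180)),(t,(360,215))):
    c=cv2.resize(f["frame"][y:y+100,x:x+100,::-1],None,fx=4,fy=4,interpolation=0)
    for k in (P[:60],P[60:]): cv2.polylines(c,[np.round((proj(f,k)-[x,y]+.5)*4).astype(np.int32)],True,(0,0,255),1)
    cv2.polylines(c,[np.round((cv2.convexHull(proj(f,P).astype(np.float32))-[x,y]+.5)*4).astype(np.int32)],True,(0,200,0),1)
    out.append(c)
cv2.imwrite("pics/ov.png",np.hstack(out))
E
```

```text
(no output)
```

View pics/ov.png

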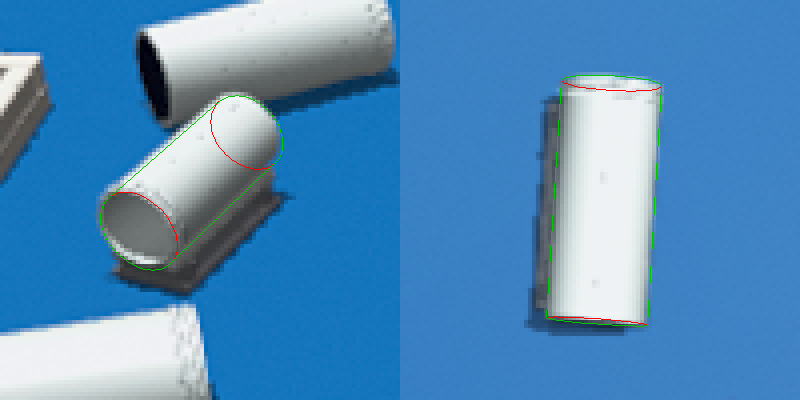

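The overlay fits both views within about 1 px. Tumbler centre is (503,-245,50) with axis yaw -5°, and the tall post is at about (587,327).

Grip plan:
- **Approach:** tool pitched 45° forward, gripping about 30 mm from the centre towards the bottom.
- **Turn:** a half roll about the tool axis then puts the mouth straight down.

First I'll travel above the tumbler and turn the jaws.

{"name": "arm_command", "arguments": {
  "series": [0.017, -0.064, 0.006, 0, 0, -0.12, 0.017, -0.064, 0.006, 0, 0, -0.12, 0.017, -0.064, 0.006, 0, 0, -0.12, 0.017, -0.064, 0.006, 0, 0, -0.12, 0.017, -0.064, 0.006, 0, 0, -0.12, 0.017, -0.064, 0.006, 0, 0, -0.12, 0.017, -0.064, 0.006, 0, 0, -0.12, 0.017, -0.064, 0.006, 0, 0, -0.12, 0.017, -0.064, 0.006, 0, 0, -0.12, 0.017, -0.064, 0.006, 0, 0, -0.12, 0.017, -0.064, 0.006, 0, 0, -0.12, 0.017, -0.064, 0.006, 0, 0, -0.12, 0.017, -0.064, 0.006, 0, 0, -0.12, 0.017, -0.064, 0.006, 0, 0, -0.12, 0.017, -0.064, 0.006, 0, 0, -0.12],
  "hand": 1
}}

```text
time_s: 1.35
ee_pos: [330.4, 142.3, 260.9]
ee_rot: [-180.0, 0.0, 75.3]
force: [0.2, -1.6, -1.0]
gripper_width: 91.2
```

```bash
cat > st.py <<'E'
from workcell import env
import numpy as np,json
np.set_printoptions(precision=2,suppress=True)
s=env.state()
print(s["time_s"],s["qpos"],"\n",s["ee_pos"],s["ee_rot"],s["force"],s["gripper_width"],abs(s["qvel"]).max())
open("log.jsonl","a").write(json.dumps([list(map(float,s[k])) for k in("qpos","ee_pos","ee_rot")])+"\n")
E
python3 st.py
```

```text
1.35 [ 21.48  -3.09 110.04  -0.01  73.07  36.15] 
 [330.35 142.3  260.88] [-179.99    0.02   75.33] [ 0.23 -1.6  -0.97] 91.20616005555149 49.80757703270402
```

{"name": "arm_command", "arguments": {
  "series": [0.017, -0.064, 0.006, 0, 0, -0.12, 0.017, -0.064, 0.006, 0, 0, -0.12, 0.017, -0.064, 0.006, 0, 0, -0.12, 0.017, -0.064, 0.006, 0, 0, -0.12, 0.017, -0.064, 0.006, 0, 0, -0.12, 0.017, -0.064, 0.006, 0, 0, -0.12, 0.017, -0.064, 0.006, 0, 0, -0.12, 0.017, -0.064, 0.006, 0, 0, -0.12, 0.017, -0.064, 0.006, 0, 0, -0.12, 0.017, -0.064, 0.006, 0, 0, -0.12, 0.017, -0.064, 0.006, 0, 0, -0.12, 0.017, -0.064, 0.006, 0, 0, -0.12, 0.017, -0.064, 0.006, 0, 0, -0.12, 0.017, -0.064, 0.006, 0, 0, -0.12, 0.017, -0.064, 0.006, 0, 0, -0.12, 0, 0, 0, 0, 0, 0, 0, 0, 0, 0, 0, 0]
}}

```text
time_s: 2.77
ee_pos: [432.4, -241.0, 296.2]
ee_rot: [-179.9, 0.1, -5.5]
force: [-0.3, 0.1, 0.1]
gripper_width: 91.3
```

```bash
python3 st.py
```

```text
2.7667 [-30.48   8.84  92.14   0.01  79.12  65.  ] 
 [ 432.42 -241.04  296.21] [-179.94    0.09   -5.48] [-0.25  0.14  0.1 ] 91.28701004528197 1.6646285352666736
```

{"name": "arm_command", "arguments": {
  "series": [0, 0, 0, 0, 0, 0.011, 0, 0, 0, -0.01, -0.111, 0, 0, 0, 0, -0.01, -0.111, 0, 0, 0, 0, -0.01, -0.111, 0, 0, 0, 0, -0.01, -0.111, 0, 0, 0, 0, -0.01, -0.111, 0, 0, 0, 0, -0.01, -0.111, 0, 0, 0, 0, -0.01, -0.111, 0, 0, 0, 0, -0.01, -0.111, 0, 0, 0, 0, -0.01, -0.111, 0, 0, 0, 0, 0, 0, 0, 0, 0, 0, 0, 0, 0]
}}

```text
time_s: 3.77
ee_pos: [431.7, -239.0, 296.3]
ee_rot: [179.9, -44.7, -4.9]
force: [0.4, 0.1, 0.7]
gripper_width: 91.0
```

```bash
python3 st.py; python3 - <<'E'
from scipy.spatial.transform import Rotation as R
from workcell import env
import numpy as np
s=env.state(); M=R.from_euler("xyz",s["ee_rot"],degrees=True).as_matrix(); print(M)
a=np.deg2rad(-5); ax=np.array([np.cos(a),np.sin(a),0]); z=(ax-[0,0,1])/2**.5
G=np.array([503,-245.3,50])-30*ax; T=G+8*z
y=np.array([np.sin(a),-np.cos(a),0]); Rt=np.c_[np.cross(y,z),y,z]
print("T",T,"dshift/400",(T-s["ee_pos"])/400,"rot/45",R.from_matrix(Rt@M.T).as_rotvec(degrees=True)/45)
E
```

```text
3.7667 [-49.23  -6.49 121.85  49.04  40.51  14.07] 
 [ 431.65 -239.04  296.28] [179.92 -44.73  -4.92] [0.36 0.13 0.7 ] 90.95810823713276 3.9269160847083877
[[ 0.70780755 -0.08670132  0.70106445]
 [-0.06088714 -0.99623384 -0.06173243]
 [ 0.70377641  0.00100887 -0.71042083]]
T [ 478.74948727 -243.17835505   44.34314575] dshift/400 [ 0.11773893 -0.01035558 -0.62984972] rot/45 [ 0.00075966 -0.00607112 -0.00057771]
```

```bash
python3 - <<'E'
from h import *
s,t=load("scene"),load("top")
for p in [(391,375),(412,396),(467,334),(442,317)]: print(p,tri([t],[p],35.)[0])
mt,_=mask(t,(430,356)); g=tri([t],[(429.5,356.5)],35.)[0]
def cost(q):
    P=cyl(np.array([q[0],q[1],q[4]]),[np.cos(q[2]/100),np.sin(q[2]/100),0],q[3],2*q[4]); return np.abs(sil(t,P)-mt).sum()
a=-60
def cost(q): 
    P=cyl(np.array([q[0],q[1],q[4]]),[np.cos(q[2]/100),np.sin(q[2]/100),0],q[3],q[4]); return np.abs(sil(t,P)-mt).sum()
x0=np.array([*g,a,165,36]); r=minimize(cost,x0,method="Nelder-Mead",options=dict(initial_simplex=np.vstack([x0,x0+np.diag([8,8,10,10,4])]))); print(r.x,r.fun)
E
python3 - <<'E'
import cv2
from workcell import grab_frame
for n in("scene","top"): cv2.imwrite(f"pics/{n}1.png",grab_frame(n)["frame"][:,:,::-1])
E
```

```text
(391, 375) [ 249.53151599 -195.7109523 ]
(412, 396) [ 202.03802438 -242.78373735]
(467, 334) [ 341.90649685 -374.41991168]
(442, 317) [ 381.45594378 -317.72177051]
[ 292.47450878 -286.52141919  -74.11591754  184.48414613   36.16423931] 55.25
```

View pics/scene1.png

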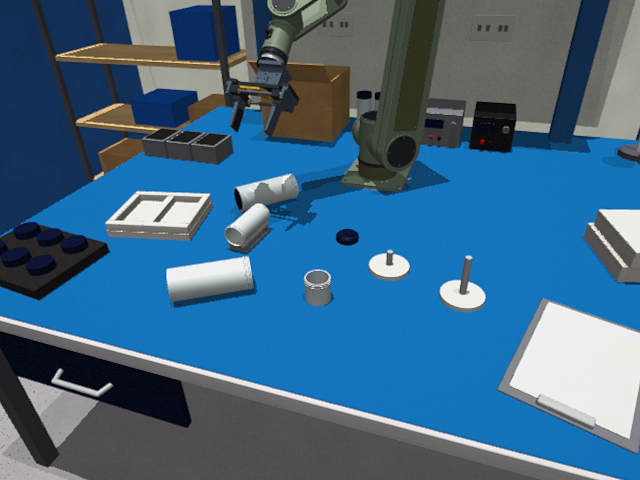

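The other tube behind, at scene (267,192), is lying, 72 mm across, with its nearest corner at about x=385. The pitched gripper body clears it if I shift forward first and then come straight down.

{"name": "arm_command", "arguments": {
  "series": [0.04, -0.003, 0, 0, -0.006, 0, 0.04, -0.004, 0, 0, 0, 0, 0.038, -0.003, 0, 0, 0, 0, 0, 0, -0.045, 0, 0, 0, 0, 0, -0.045, 0, 0, 0, 0, 0, -0.045, 0, 0, 0, 0, 0, -0.045, 0, 0, 0, 0, 0, -0.045, 0, 0, 0, 0, 0, -0.045, 0, 0, 0, 0, 0, -0.045, 0, 0, 0, 0, 0, -0.045, 0, 0, 0, 0, 0, -0.045, 0, 0, 0, 0, 0, -0.045, 0, 0, 0, 0, 0, 0, 0, 0, 0, 0, 0, 0, 0, 0, 0]
}}

```text
time_s: 5.12
ee_pos: [481.1, -243.8, 116.8]
ee_rot: [180.0, -45.1, -4.8]
force: [0.0, 0.2, 1.4]
gripper_width: 91.3
```

```bash
python3 st.py;python3 - <<'E'
import cv2
from workcell import grab_frame
for n in("scene","top"): cv2.imwrite(f"pics/{n}2.png",cv2.resize(grab_frame(n)["frame"][150:310,180:480,::-1] if n=="scene" else grab_frame(n)["frame"][200:400,330:530,::-1],None,fx=2.6,fy=2.6))
E
```

```text
5.1167 [-43.63  13.82 134.79 103.22  27.11 -44.34] 
 [ 481.14 -243.82  116.79] [179.97 -45.12  -4.83] [0.03 0.21 1.39] 91.31536073401145 1.9177187360144394
```

View pics/scene2.png

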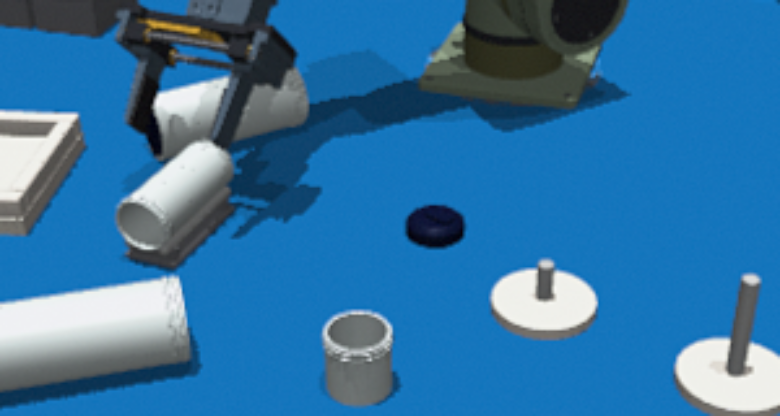

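View pics/top2.png

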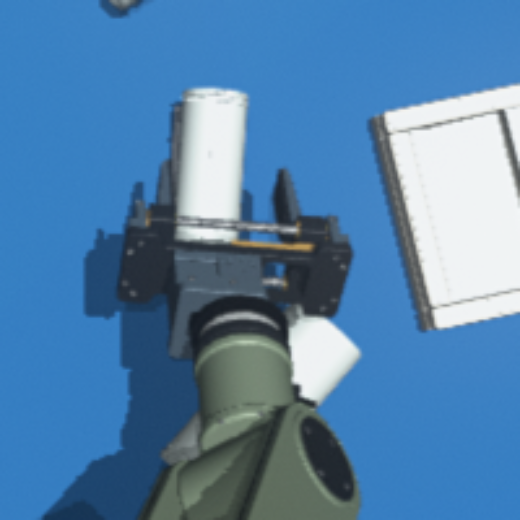

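```bash
python3 - <<'E'
import json,numpy as np
from scipy.optimize import least_squares
from scipy.spatial.transform import Rotation as R
np.set_printoptions(precision=2,suppress=True)
D=[json.loads(l) for l in open("log.jsonl")]
D.append([[65.4317512,18.3486082,89.6979177,0,72.0445567,-1.1456],[228.397,527.23,224.208],[-179.909,0,156.578]])
# wrist = p - L*z ; wrist in q1 plane: r=r0+a2 sin q2 + d cos.. ; z=h+a2 cos q2+...
def fun(p):
    r0,h,a2,d,e,L=p; out=[]
    for q,x,r in D:
        q=np.deg2rad(q); z=R.from_euler("xyz",r,degrees=True).as_matrix()[:,2]; w=np.array(x)-L*z
        s=q[1]+q[2]
        rr=r0+a2*np.sin(q[1])+d*np.sin(s)+e*np.cos(s); zz=h+a2*np.cos(q[1])+d*np.cos(s)-e*np.sin(s)
        out+=[w[0]-rr*np.cos(q[0]),w[1]-rr*np.sin(q[0]),w[2]-zz]
    return np.array(out)
r=least_squares(fun,[0,300,400,350,0,250]); print(r.x,r.fun)
p=r.x;q,x,rr=D[-2]
z=R.from_euler("xyz",rr,degrees=True).as_matrix()[:,2]; print("wrist now",np.array(x)-p[5]*z)
# wrist R model
def Rw(q):
    return R.from_euler("ZYZYZ",[q[0],q[1]+q[2],q[3],q[4],q[5]],degrees=True)
for q,x,rr in D: print((Rw(q).inv()*R.from_euler("xyz",rr,degrees=True)).as_euler("xyz",degrees=True))
E
```

```text
[-15.26 159.29 604.88 432.57  34.28 344.49] [ -0.75  12.07   1.01   5.6   10.04  -0.2   -0.91   3.77  -3.02   2.46
   1.39   0.33 -10.8    4.04   1.89]
wrist now [ 237.91 -223.07  359.87]Traceback (most recent call last):
  File "<stdin>", line 22, in <module>
  File "<stdin>", line 21, in Rw
  File "scipy/spatial/transform/_rotation.pyx", line 1413, in scipy.spatial.transform._rotation.Rotation.from_euler
ValueError: Expected axis specification to be a non-empty string of upto 3 characters, got ZYZYZ
```

```bash
cat > kin.py <<'E'
import json,numpy as np
from scipy.optimize import least_squares
from scipy.spatial.transform import Rotation as R
np.set_printoptions(precision=2,suppress=True)
D=[json.loads(l) for l in open("log.jsonl")][1:]
D.append([[65.4317512,18.3486082,89.6979177,0,72.0445567,-1.1456],[228.397,527.23,224.208],[-179.909,0,156.578]])
def Rw(q): return R.from_euler("ZYZ",[q[0],q[1]+q[2],q[3]],degrees=True)*R.from_euler("YZ",[q[4],q[5]],degrees=True)
def W(q,p):
    r0,h,a2,d,e=p[:5]; a=np.deg2rad(q); s=a[1]+a[2]
    rr=r0+a2*np.sin(a[1])+d*np.sin(s)+e*np.cos(s); zz=h+a2*np.cos(a[1])+d*np.cos(s)-e*np.sin(s)
    b=0
    return np.array([rr*np.cos(a[0])-b*np.sin(a[0]),rr*np.sin(a[0])+b*np.cos(a[0]),zz])
def fk(q,p):
    M=Rw(q)*R.from_euler("z",p[6],degrees=True); return W(q,p)+p[5]*M.as_matrix()[:,2]+p[7]*Rw([q[0],q[1],q[2],q[3],q[4],0]).as_matrix()[:,0],M
def fun(p):
    o=[]
    for q,x,r in D:
        t,M=fk(q,p); o+=list(t-x)+list(3*(M*R.from_euler("xyz",r,degrees=True).inv()).as_rotvec(degrees=True))
    return np.array(o)
best=min((least_squares(fun,[0,300,500,400,0,300,a,0]) for a in(0,90,180,-90)),key=lambda r:r.cost)
p=best.x
lo=np.array([-177.97,-48.28,12.27,-77.06,2.81,-146.56]);hi=np.array([177.97,115.42,149.76,257.06,150.46,146.56])
def ik(T,M,q0):
    f=lambda q:np.r_[(fk(q,p)[0]-T)/3,(fk(q,p)[1]*R.from_matrix(M).inv()).as_rotvec(degrees=True)]
    r=least_squares(f,np.clip(q0,lo+.1,hi-.1),bounds=(lo,hi)); return r.x,np.linalg.norm(r.fun)
def tool(az,th,flip):  # tool z: angle th from down toward az ; flip: y sign
    a=np.deg2rad(az);t=np.deg2rad(th); z=np.array([np.sin(t)*np.cos(a),np.sin(t)*np.sin(a),-np.cos(t)])
    y=np.array([np.sin(a),-np.cos(a),0])*(1 if not flip else -1); return np.c_[np.cross(y,z),y,z]
E
python3 - <<'E'
from kin import *
print(p,best.cost); print(best.fun.reshape(-1,6))
q=np.array(D[-2][0])
M=tool(-5,45,0); 
for z in (116,90,60,44): q,e=ik(np.array([479,-243,z]),M,q); print(z,q,e)
# final
for az in(-30,0,29,60):
  for fl in (1,):
   for q0 in ([20,30,100,0,20,-90],[20,30,100,180,20,90],[20,30,100,90,20,0],[20,30,100,0,20,90]):
    M=tool(az,45,fl); T=np.array([587,327,112])+8*M[:,2]
    q,e=ik(T,M,q0); print(az,fl,q,e)
    q,e=ik(T+[0,0,130],M,q); print("   up",q,e)
E
```

```text
[ -12.16  153.52  606.08  435.65   34.6   338.15 -270.      6.95] 134.3898780473644
[[-6.2  -9.69  1.07  0.   -0.    0.  ]
 [-0.49 -0.81  0.15 -0.    0.    0.  ]
 [ 0.31  0.4   0.19 -0.    0.    0.  ]
 [10.53 -4.61 -1.42  0.    0.01 -0.  ]]
116 [-43.75  13.75 135.05 103.4   27.06 -44.55] 5.796349608440828e-14
90 [-43.67  17.3  136.85 113.09  28.71 -55.44] 8.841801822368845e-14
60 [-43.56  21.72 138.66 122.73  31.6  -66.46] 1.4106328196226e-13
44 [-43.5   24.21 139.51 127.09  33.5  -71.55] 7.233996328120189e-14
-30 1 [ 49.41  31.41 102.63 -58.98  54.2   29.4 ] 4.449477009481759e-14
   up [ 49.3   23.16  95.06 -51.08  63.26  14.18] 7.973989164212124e-14
-30 1 [ 47.51  29.42 121.46 257.06  42.24  70.51] 21.75753936057088
   up [ 47.53  18.87 121.18 257.06  43.15  62.64] 29.796327440800717
-30 1 [ 49.41  31.41 102.63 -58.98  54.2   29.4 ] 1.1005563961501442e-13
   up [ 49.3   23.16  95.06 -51.08  63.26  14.18] 7.14310484945242e-14
-30 1 [ 49.41  31.41 102.63 -58.98  54.2   29.4 ] 5.425197248750067e-14
   up [ 49.3   23.16  95.06 -51.08  63.26  14.18] 1.4417665975423955e-13
0 1 [ 43.26  2
[... 965 characters left out ...]

29 1 [ 29.2   21.64 123.26 180.81   9.9   89.34] 1.168454447565163e-13
   up [ 31.11  10.76 119.02 257.06   2.81  14.23] 6.1968878525893025
60 1 [  24.04   21.71  109.75   32.2    21.47 -146.56] 16.471741570701514
   up [  20.62   13.52  103.63   33.09   34.6  -146.56] 10.600118506897553
60 1 [ 14.02  25.   117.42  87.98  30.82 146.56] 1.4881987416349023
   up [ 13.02  15.1  117.6   89.66  33.1  146.56] 11.936050387456728
60 1 [ 14.02  25.   117.42  87.98  30.82 146.56] 1.4881987416349025
   up [ 13.02  15.1  117.6   89.66  33.1  146.56] 11.936050387455822
60 1 [ 14.02  25.   117.42  87.98  30.82 146.56] 1.4881987416349003
   up [ 13.02  15.1  117.6   89.66  33.1  146.56] 11.936050387455436
```

The fitted arm model says the grasp and the final pose (tool azimuth -30°, tilt 45°) are both well inside the joint ranges. I'll come down to the grasp height.

{"name": "arm_command", "arguments": {
  "series": [-0.001, 0, -0.03, 0, 0, 0, -0.001, 0, -0.03, 0, 0, 0, -0.001, 0, -0.03, 0, 0, 0, -0.001, 0, -0.03, 0, 0, 0, -0.001, 0, -0.03, 0, 0, 0, 0, 0, -0.03, 0, 0, 0, 0, 0, 0, 0, 0, 0, 0, 0, 0, 0, 0, 0]
}}

```text
time_s: 5.88
ee_pos: [478.7, -244.5, 45.8]
ee_rot: [179.8, -45.2, -4.8]
force: [0.4, -0.8, 0.0]
gripper_width: 91.6
```

```bash
python3 st.py;python3 - <<'E'
import cv2
from workcell import grab_frame
cv2.imwrite(f"pics/scene3.png",cv2.resize(grab_frame("scene")["frame"][150:290,180:340,::-1],None,fx=4,fy=4))
cv2.imwrite(f"pics/top3.png",cv2.resize(grab_frame("top")["frame"][200:340,340:480,::-1],None,fx=4,fy=4))
E
```

```text
5.8833 [-43.96  23.92 139.48 126.36  33.63 -71.26] 
 [ 478.68 -244.46   45.79] [179.84 -45.23  -4.82] [ 0.39 -0.76  0.  ] 91.61797421791553 1.1365684137691787
```

View pics/scene3.png

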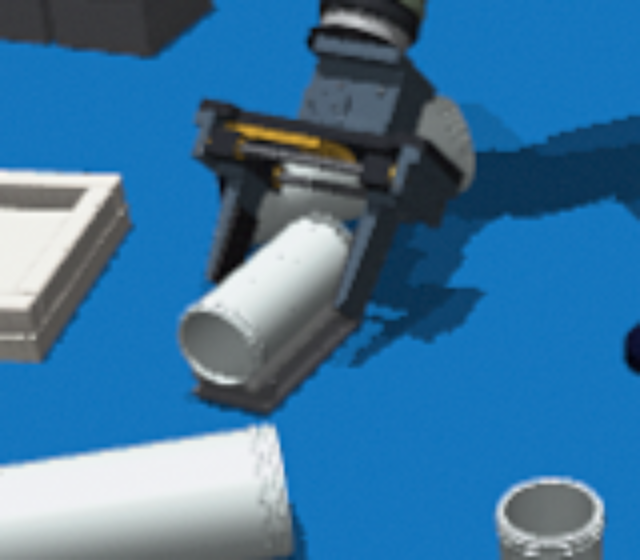

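View pics/top3.png

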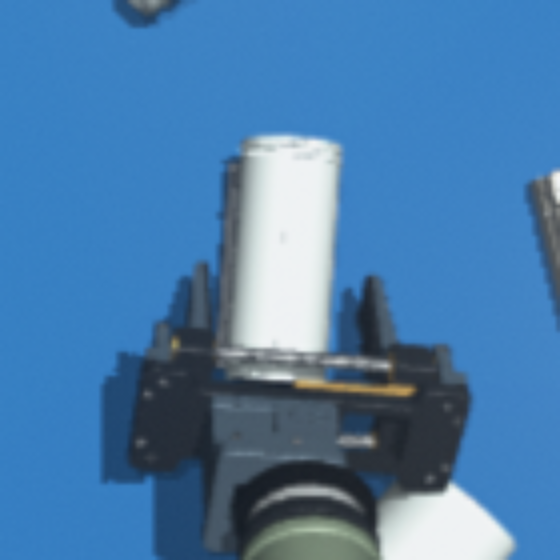

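The fingers straddle the tube at its bottom third with gaps on both sides, and nothing is touching. I'll close.

{"name": "arm_command", "arguments": {
  "series": [0, 0, 0, 0, 0, 0, 0, 0, 0, 0, 0, 0, 0, 0, 0, 0, 0, 0, 0, 0, 0, 0, 0, 0, 0, 0, 0, 0, 0, 0, 0, 0, 0, 0, 0, 0, 0, 0, 0, 0, 0, 0, 0, 0, 0, 0, 0, 0, 0, 0, 0, 0, 0, 0, 0, 0, 0, 0, 0, 0],
  "hand": 0,
  "newtons": 20
}}

```text
time_s: 6.82
ee_pos: [478.2, -242.2, 45.6]
ee_rot: [179.9, -45.3, -4.7]
force: [0.0, 6.4, 3.9]
gripper_width: 59.0
```

```bash
python3 st.py
```

```text
6.8167 [-43.91  23.94 139.68 126.38  33.85 -71.43] 
 [ 478.16 -242.25   45.58] [179.93 -45.28  -4.69] [0.03 6.35 3.91] 58.99286792111575 0.08295776901436906
```

Gripped: the opening is 59 mm on the 58 mm tube. Now the lift.

{"name": "arm_command", "arguments": {
  "series": [0, 0, 0.015, 0, 0, 0, 0, 0, 0.03, 0, 0, 0, 0, 0, 0.045, 0, 0, 0, 0, 0, 0.045, 0, 0, 0, 0, 0, 0.045, 0, 0, 0, 0, 0, 0.045, 0, 0, 0, 0, 0, 0.045, 0, 0, 0, 0, 0, 0.045, 0, 0, 0, 0, 0, 0.045, 0, 0, 0, 0, 0, 0.045, 0, 0, 0, 0, 0, 0.045, 0, 0, 0, 0, 0, 0.045, 0, 0, 0, 0, 0, 0.045, 0, 0, 0, 0, 0, 0.045, 0, 0, 0, 0, 0, 0.045, 0, 0, 0, 0, 0, 0.03, 0, 0, 0, 0, 0, 0, 0, 0, 0]
}}

```text
time_s: 8.23
ee_pos: [478.4, -244.7, 311.9]
ee_rot: [179.6, -45.4, -4.7]
force: [1.4, 0.2, -0.4]
gripper_width: 58.5
```

```bash
python3 st.py;python3 - <<'E'
import cv2
from workcell import grab_frame
cv2.imwrite(f"pics/scene4.png",grab_frame("scene")["frame"][...,::-1])
E
```

```text
8.2333 [-43.97  -3.64 117.38  46.7   37.72  20.19] 
 [ 478.44 -244.72  311.85] [179.59 -45.37  -4.67] [ 1.39  0.23 -0.44] 58.487021819564426 3.378935726812684
```

View pics/scene4.png

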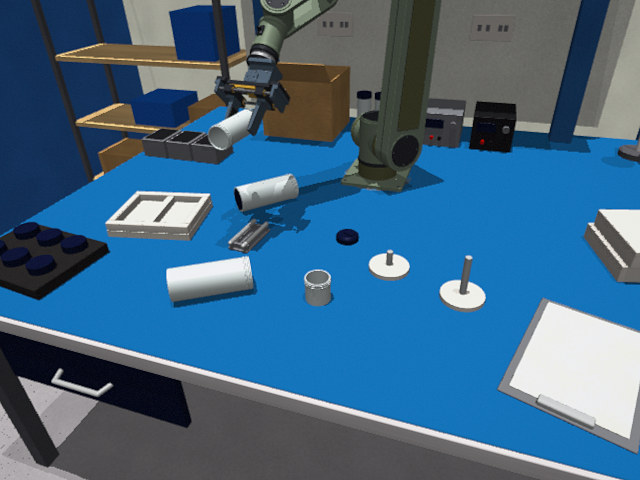

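The tumbler is held with the mouth level and facing away, at scene (232,130), and the empty cradle stayed put. Next I'll untilt to tool-down, travel with a 155° yaw, then tilt so the mouth points down.

{"name": "arm_command", "arguments": {
  "series": [0, 0, 0, 0.01, 0.111, 0, 0, 0, 0, 0.01, 0.111, 0, 0, 0, 0, 0.01, 0.111, 0, 0, 0, 0, 0.01, 0.111, 0, 0, 0, 0, 0.01, 0.111, 0, 0, 0, 0, 0.01, 0.111, 0, 0, 0, 0, 0.01, 0.111, 0, 0, 0, 0, 0.01, 0.111, 0, 0, 0, 0, 0.01, 0.111, 0, 0.011, 0.055, 0, 0, 0, 0.1325, 0.011, 0.055, 0, 0, 0, 0.1325, 0.011, 0.055, 0, 0, 0, 0.1325, 0.011, 0.055, 0, 0, 0, 0.1325, 0.011, 0.055, 0, 0, 0, 0.1325, 0.011, 0.055, 0, 0, 0, 0.1325, 0.011, 0.055, 0, 0, 0, 0.1325, 0.011, 0.055, 0, 0, 0, 0.1325, 0.011, 0.055, 0, 0, 0, 0.1325, 0.011, 0.055, 0, 0, 0, 0.1325, 0.011, 0.055, 0, 0, 0, 0.1325]
}}

```text
time_s: 9.95
ee_pos: [525.6, -0.6, 306.9]
ee_rot: [-179.7, -0.1, 61.0]
force: [-0.5, 0.5, -0.8]
gripper_width: 59.0
```

{"name": "arm_command", "arguments": {
  "series": [0.011, 0.055, 0, 0, 0, 0.1325, 0.011, 0.055, 0, 0, 0, 0.1325, 0.011, 0.055, 0, 0, 0, 0.1325, 0.011, 0.055, 0, 0, 0, 0.1325, 0.011, 0.055, 0, 0, 0, 0.1325, 0.011, 0.055, 0, 0, 0, 0.1325, 0.011, 0.055, 0, 0, 0, 0.1325, 0.011, 0.055, 0, 0, 0, 0.1325, 0.011, 0.055, 0, 0, 0, 0.1325, 0.011, 0.055, 0, 0, 0, 0.1325, 0.011, 0.055, 0, 0, 0, 0.1325, 0.011, 0.055, 0, 0, 0, 0.1325, 0.011, 0.055, 0, 0, 0, 0.1325, 0.011, 0.055, 0, 0, 0, 0.1325, 0.011, 0.055, 0, 0, 0, 0.1325, 0, 0, 0, 0, 0, 0, 0, 0, 0, 0, 0, 0]
}}

```text
time_s: 11.37
ee_pos: [591.6, 328.8, 306.0]
ee_rot: [-179.7, -0.4, 150.2]
force: [0.6, -0.0, -0.4]
gripper_width: 58.9
```

```bash
python3 st.py; python3 - <<'E'
from kin import *
from workcell import env
s=env.state(); M=R.from_euler("xyz",s["ee_rot"],degrees=True).as_matrix(); Mt=tool(-30,45,1)
print((Mt@M.T)); print("rotvec/45",R.from_matrix(Mt@M.T).as_rotvec(degrees=True)/45, "shift/400",(np.array([592,324,312])-s["ee_pos"])/400)
E
```

```text
11.3667 [ 28.02  26.43  65.54   0.15  88.49 -32.16] 
 [591.64 328.78 306.04] [-179.69   -0.37  150.17] [ 0.56 -0.03 -0.37] 58.85313334660423 1.6037367352362963
[[ 0.77  0.13 -0.62]
 [ 0.13  0.93  0.35]
 [ 0.62 -0.35  0.7 ]]
rotvec/45 [-0.5  -0.88 -0.  ] shift/400 [ 0.   -0.01  0.01]
```

{"name": "arm_command", "arguments": {
  "series": [0, -0.003, 0.002, -0.0555, -0.0975, 0, 0, -0.003, 0.002, -0.0555, -0.0975, 0, 0, -0.003, 0.002, -0.0555, -0.0975, 0, 0, -0.003, 0.002, -0.0555, -0.0975, 0, 0, 0, 0, -0.0555, -0.0975, 0, 0, 0, 0, -0.0555, -0.0975, 0, 0, 0, 0, -0.0555, -0.0975, 0, 0, 0, 0, -0.0555, -0.0975, 0, 0, 0, 0, -0.0555, -0.0975, 0, 0, 0, 0, 0, 0, 0, 0, 0, 0, 0, 0, 0, 0, 0, 0, 0, 0, 0]
}}

```text
time_s: 12.37
ee_pos: [592.7, 322.5, 312.4]
ee_rot: [179.8, 45.1, 149.9]
force: [0.6, -0.9, -1.0]
gripper_width: 58.6
```

```bash
python3 st.py; python3 - <<'E'
from workcell import grab_frame
import cv2,pickle
for n in("scene","top"):
    f=grab_frame(n); pickle.dump(f,open(n+"5.pkl","wb")); cv2.imwrite(f"pics/{n}5.png",f["frame"][:,:,::-1])
E
```

```text
12.3667 [ 46.91  19.75  88.71 -48.17  67.81   4.58] 
 [592.67 322.48 312.37] [179.8   45.14 149.91] [ 0.6  -0.86 -0.97] 58.64158703061236 1.281401636253261
```

View pics/scene5.png

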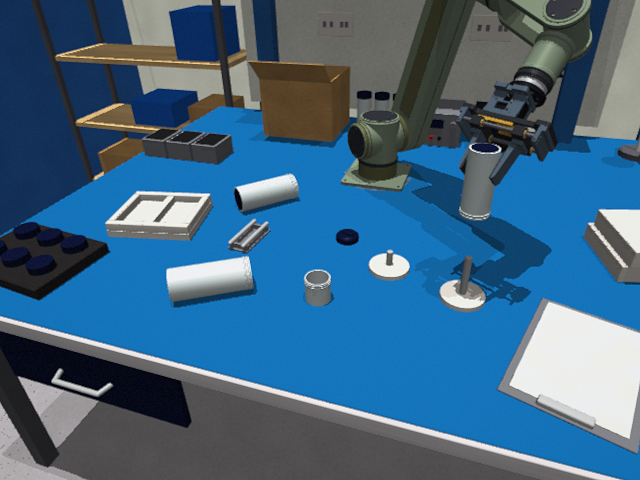

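View pics/top5.png

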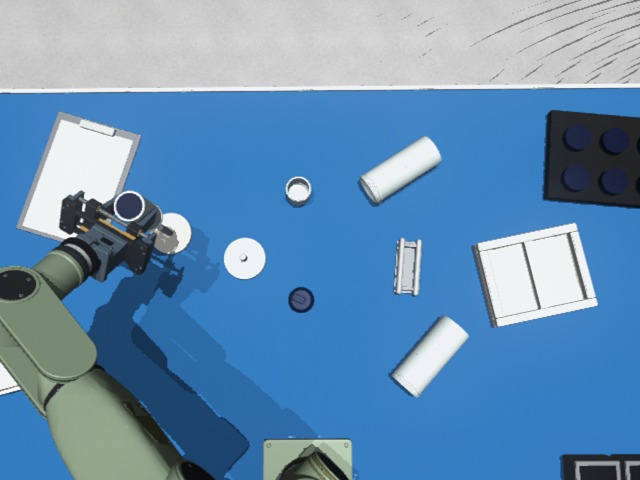

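Scene view: the tumbler is upright at (480,182) with the dark closed bottom up and the banded mouth end down, above the tall post at (467,258). In the top view the closed bottom is the dark disc at (130,206). I'll fit its pose before lowering.

```bash
python3 - <<'E'
from h import *
from scipy.spatial.transform import Rotation as R
s,t=load("scene5"),load("top5")
M=R.from_euler("xyz",[179.8,45.14,149.91],degrees=True).as_matrix(); T=np.array([592.67,322.48,312.37])
G=T-8*M[:,2]; ax=(M[:,2]+M[:,0])/2**.5; print("G",G,"axis",ax)
C=G+30*ax
P=cyl(C,ax,140,29)
out=[]
for f,(x,y) in((s,(430,130)),(t,(80,160))):
    c=cv2.resize(f["frame"][y:y+100,x:x+100,::-1],None,fx=4,fy=4,interpolation=0)
    for k in (P[:60],P[60:]): cv2.polylines(c,[np.round((proj(f,k)-[x,y]+.5)*4).astype(np.int32)],True,(0,0,255),1)
    out.append(c)
cv2.imwrite("pics/ov5.png",np.hstack(out))
E
```

```text
G [587.74955378 325.2988611  318.01298069] axis [ 3.34902118e-03  9.12116749e-04 -9.99993976e-01]
```

View pics/ov5.png

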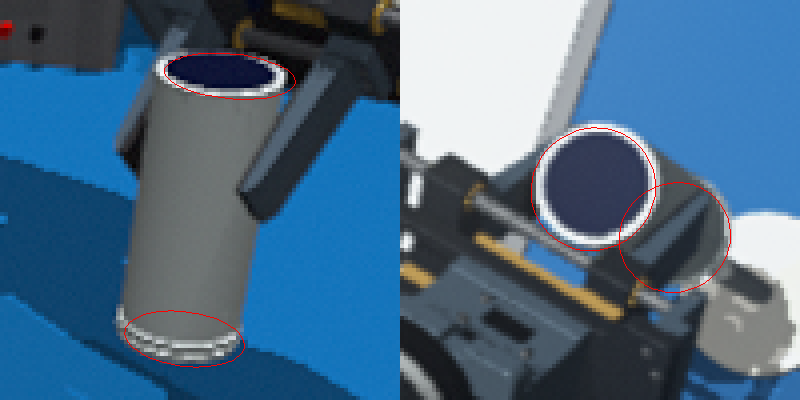

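```bash
python3 - <<'E'
from h import *
np.set_printoptions(precision=2,suppress=True)
s,t=load("scene5"),load("top5")
def dark(f,p):
    h=cv2.cvtColor(f["frame"],cv2.COLOR_RGB2HSV); m=((h[...,2]<100)&(h[...,1]>130)&(h[...,0]>105)).astype(np.uint8)
    n,l,st,c=cv2.connectedComponentsWithStats(m); k=l[p[1],p[0]]; print(st[k]); return c[k]
a,b=dark(s,(485,148)),dark(t,(129,206)); print(a,b)
X,r=tri([s,t],[a,b]); print("bottom ctr",X,r)
# mouth: fit cylinder axis dir with fixed bottom centre, using left/right/bottom edges in scene
lab=cv2.cvtColor(s["frame"],cv2.COLOR_RGB2HSV)
for y in (190,195,200,205,210,214,216,218,220,222): 
    row=s["frame"][y,450:510].astype(int); m=np.where(lab[y,450:510,1]<90)[0]; print(y,m.min()+450 if len(m) else None,m.max()+450 if len(m) else None)
for tx in(-.04,-.02,0,.02,.04):
    P=cyl(X+np.array([tx,0,-1])*70,[tx,0,-1],140,29); q=proj(s,P[:60]);P2=cyl(X+np.array([0,tx,-1])*70,[0,tx,-1],140,29); q2=proj(s,P2[:60])
    print(tx,q[:,0].min(),q[:,0].max(),q[:,1].max(),"|",q2[:,0].min(),q2[:,0].max(),q2[:,1].max())
E
```

```text
[472 144  26   8 167]
[     0      0    640    480 303732]
[484.62 147.41] [317.32 240.  ]
bottom ctr [498.02 130.5  294.44] [-93.61   4.99 -81.07  17.33]
190 463 492
195 462 491
200 461 491
205 461 490
210 459 489
214 460 489
216 462 488
218 465 486
220 472 481
222 None None
-0.04 375.93582952694845 400.5847659799953 213.43966527936405 | 373.1237829917115 397.7426710692382 213.97029359695532
-0.02 375.6714879973443 400.36381625427384 213.81604709898892 | 374.2618050944833 398.94306990395313 214.07734951024972
0 375.40658083233654 400.1425036300656 214.1814441185557 | 375.40658083233654 400.1425036300656 214.1814441185557
0.02 375.1412537914725 399.92095119510685 214.53567464923088 | 376.5575018799608 401.3402735277442 214.2896076346721
0.04 374.87565272944687 399.69928172681233 214.88465039730622 | 377.7139405143461 402.5356889193386 214.38720463815145
```

```bash
python3 - <<'E'
from h import *
np.set_printoptions(precision=2,suppress=True)
s,t=load("scene5"),load("top5")
ref=t["frame"][206,128].astype(int); print(ref, s["frame"][147,485])
m=(np.abs(t["frame"].astype(int)-ref).max(2)<22).astype(np.uint8); n,l,st,c=cv2.connectedComponentsWithStats(m); k=l[206,128]; print(st[k]); b=c[k]
X,r=tri([s,t],[(484.62,147.41),b]); print(b,"bottom ctr",X,r)
sc=lambda tx,ty:proj(s,cyl(X+np.array([tx,ty,-1])*70,[tx,ty,-1],140,29)[:60])
for tx,ty in((0,0),(.03,0),(0,.03),(0,-.03)):
    q=sc(tx,ty); print(tx,ty,q[:,0].min(),q[:,0].max(),q[:,1].max(),q[q[:,1].argmax()])
print(proj(t,X+[0,0,-140]))
def draw(tx,ty):
  out=[];P=cyl(X+np.array([tx,ty,-1])*70,[tx,ty,-1],140,29)
  for f,(x,y) in((s,(430,130)),(t,(80,160))):
    c=cv2.resize(f["frame"][y:y+100,x:x+100,::-1],None,fx=4,fy=4,interpolation=0)
    for k in (P[:60],P[60:]): cv2.polylines(c,[np.round((proj(f,k)-[x,y]+.5)*4).astype(np.int32)],True,(0,0,255),1)
    out.append(c)
  return np.hstack(out)
cv2.imwrite("pics/ov6.png",draw(0,0))
E
```

```text
[49 57 84] [14 22 55]
[117 194  25  25 481]
[128.75 205.48] bottom ctr [589.42 321.94 360.21] [ 0.42 -0.06  0.43 -0.02]
0 0 458.9248542981663 488.8499463873952 220.29122783508203 [476.57 220.29]
0.03 0 458.7585375013727 488.7789714551866 220.94082569801324 [478.12 220.94]
0 0.03 461.00985189581513 491.1201739460968 220.48621365306212 [478.82 220.49]
0 -0.03 456.8603244624641 486.57933618522964 220.09942106003916 [475.92 220.1 ]
[[149.5  217.91]]
```

View pics/ov6.png

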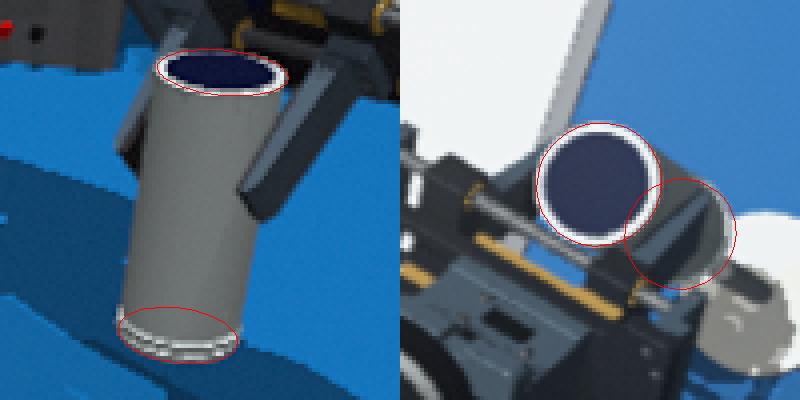

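The tumbler is vertical within about 1°, with its axis at about (589.4,322.5) against the post at (587,326.5). I'll shift it over and lower 192 mm, which leaves about 14 mm to go.

{"name": "arm_command", "arguments": {
  "series": [-0.003, 0.005, 0, 0, 0, 0, -0.003, 0.005, 0, 0, 0, 0, 0, 0, 0, 0, 0, 0, 0, 0, -0.02, 0, 0, 0, 0, 0, -0.04, 0, 0, 0, 0, 0, -0.04, 0, 0, 0, 0, 0, -0.04, 0, 0, 0, 0, 0, -0.04, 0, 0, 0, 0, 0, -0.04, 0, 0, 0, 0, 0, -0.04, 0, 0, 0, 0, 0, -0.04, 0, 0, 0, 0, 0, -0.04, 0, 0, 0, 0, 0, -0.04, 0, 0, 0, 0, 0, -0.04, 0, 0, 0, 0, 0, -0.04, 0, 0, 0, 0, 0, -0.02, 0, 0, 0, 0, 0, 0, 0, 0, 0, 0, 0, 0, 0, 0, 0]
}}

```text
time_s: 13.97
ee_pos: [590.0, 327.1, 119.9]
ee_rot: [179.9, 45.2, 150.0]
force: [-0.2, -0.1, -0.4]
gripper_width: 58.8
```

```bash
python3 st.py; python3 - <<'E'
from workcell import grab_frame
import cv2,pickle,numpy as np
o=[]
for n,(x,y) in(("scene",(410,210)),("top",(110,170))):
    f=grab_frame(n); pickle.dump(f,open(n+"7.pkl","wb")); o.append(cv2.resize(f["frame"][y:y+110,x:x+110,::-1],None,fx=3.6,fy=3.6,interpolation=2))
cv2.imwrite("pics/p7.png",np.hstack(o))
E
```

```text
13.9667 [ 47.44  30.48 102.31 -59.36  53.6   27.34] 
 [590.01 327.14 119.91] [179.89  45.24 150.04] [-0.21 -0.1  -0.44] 58.77271080508713 1.3258629676792404
```

View pics/p7.png

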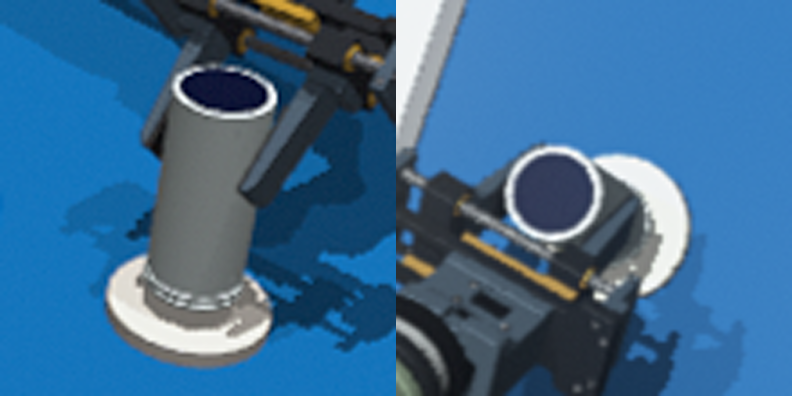

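The tumbler is centred over the post, rim just above the foot, with no contact force. Final lowering goes in small steps.

{"name": "arm_command", "arguments": {
  "series": [0, 0, -0.006, 0, 0, 0, 0, 0, -0.006, 0, 0, 0, 0, 0, -0.005, 0, 0, 0, 0, 0, -0.005, 0, 0, 0, 0, 0, -0.003, 0, 0, 0, 0, 0, 0, 0, 0, 0, 0, 0, 0, 0, 0, 0]
}}

```text
time_s: 14.65
ee_pos: [589.9, 327.1, 110.0]
ee_rot: [179.8, 45.2, 150.0]
force: [0.1, -0.3, -0.8]
gripper_width: 58.9
```

{"name": "arm_command", "arguments": {
  "series": [0, 0, -0.003, 0, 0, 0, 0, 0, 0, 0, 0, 0, 0, 0, 0, 0, 0, 0]
}}

```text
time_s: 14.9
ee_pos: [589.9, 327.1, 108.9]
ee_rot: [179.8, 45.2, 150.0]
force: [0.1, 0.9, -0.1]
gripper_width: 58.7
```

{"name": "arm_command", "arguments": {
  "series": [0, 0, -0.003, 0, 0, 0, 0, 0, 0, 0, 0, 0, 0, 0, 0, 0, 0, 0]
}}

```text
time_s: 15.15
ee_pos: [589.9, 327.1, 107.6]
ee_rot: [179.8, 45.2, 150.0]
force: [-0.1, 0.3, -1.1]
gripper_width: 58.6
```

{"name": "arm_command", "arguments": {
  "series": [0, 0, -0.003, 0, 0, 0, 0, 0, 0, 0, 0, 0, 0, 0, 0, 0, 0, 0]
}}

```text
time_s: 15.4
ee_pos: [589.9, 327.1, 106.4]
ee_rot: [179.8, 45.2, 150.0]
force: [0.5, -0.1, -0.2]
gripper_width: 59.0
```

{"name": "arm_command", "arguments": {
  "series": [0, 0, -0.002, 0, 0, 0, 0, 0, 0, 0, 0, 0, 0, 0, 0, 0, 0, 0]
}}

```text
time_s: 15.65
ee_pos: [590.1, 327.2, 106.1]
ee_rot: [179.8, 45.3, 150.0]
force: [0.8, 0.5, 1.6]
gripper_width: 58.7
```

{"name": "arm_command", "arguments": {
  "series": [0, 0, -0.002, 0, 0, 0, 0, 0, 0, 0, 0, 0, 0, 0, 0, 0, 0, 0]
}}

```text
time_s: 15.9
ee_pos: [590.3, 327.1, 106.1]
ee_rot: [179.8, 45.3, 150.0]
force: [-1.4, 0.3, 4.8]
gripper_width: 58.9
```

Contact: the force rises to 4.8 N and the TCP stops at z=106.1 (predicted 106.3). A quick look before release.

```bash
python3 - <<'E'
from workcell import grab_frame
import cv2,pickle,numpy as np
o=[]
for n,(x,y) in(("scene",(410,210)),("top",(110,170))):
    f=grab_frame(n); o.append(cv2.resize(f["frame"][y:y+110,x:x+110,::-1],None,fx=3.6,fy=3.6,interpolation=2))
cv2.imwrite("pics/p8.png",np.hstack(o))
E
```

```text
(no output)
```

View pics/p8.png

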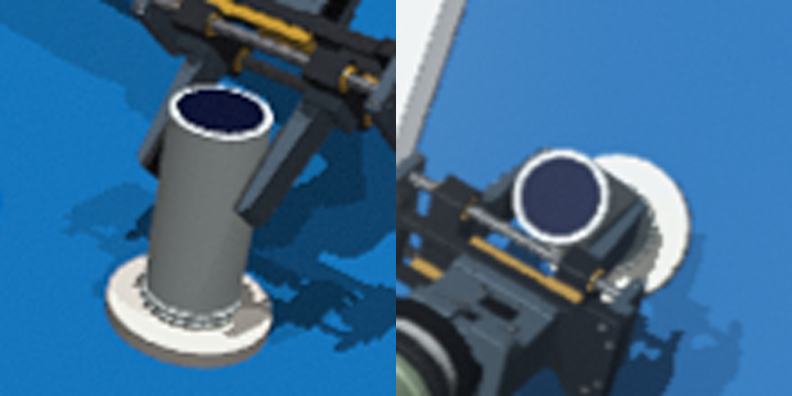

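The rim is seated centrally on the foot at crop (195,305). I'll release, then back out along the tool axis.

{"name": "arm_command", "arguments": {
  "series": [0, 0, 0.001, 0, 0, 0, 0, 0, 0, 0, 0, 0, 0, 0, 0, 0, 0, 0, 0, 0, 0, 0, 0, 0, 0, 0, 0, 0, 0, 0, 0, 0, 0, 0, 0, 0, 0, 0, 0, 0, 0, 0, 0, 0, 0, 0, 0, 0, 0, 0, 0, 0, 0, 0, 0, 0, 0, 0, 0, 0, 0, 0, 0, 0, 0, 0],
  "hand": 1
}}

```text
time_s: 16.92
ee_pos: [589.9, 327.2, 105.3]
ee_rot: [179.8, 45.2, 150.0]
force: [0.2, 0.4, -0.2]
gripper_width: 91.5
```

```bash
python3 st.py; python3 - <<'E'
from workcell import grab_frame
import cv2,pickle,numpy as np
o=[]
for n,(x,y) in(("scene",(410,210)),("top",(110,170))):
    f=grab_frame(n); o.append(cv2.resize(f["frame"][y:y+110,x:x+110,::-1],None,fx=3.6,fy=3.6,interpolation=2))
cv2.imwrite("pics/p9.png",np.hstack(o))
E
```

```text
16.9167 [ 47.44  31.55 103.04 -60.53  52.68  29.32] 
 [589.92 327.15 105.3 ] [179.83  45.23 149.99] [ 0.17  0.36 -0.23] 91.49878176603741 0.10462112306473137
```

View pics/p9.png

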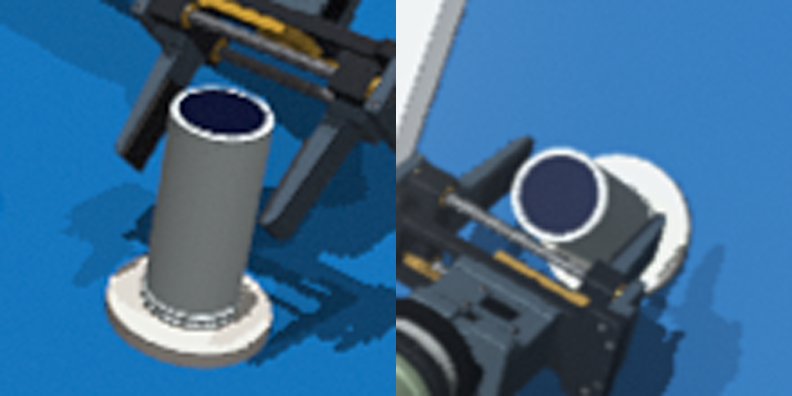

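{"name": "arm_command", "arguments": {
  "series": [-0.012, 0.007, 0.014, 0, 0, 0, -0.0245, 0.014, 0.028, 0, 0, 0, -0.0245, 0.014, 0.028, 0, 0, 0, -0.0245, 0.014, 0.028, 0, 0, 0, -0.0245, 0.014, 0.028, 0, 0, 0, -0.0245, 0.014, 0.028, 0, 0, 0, -0.0245, 0.014, 0.028, 0, 0, 0, -0.0245, 0.014, 0.028, 0, 0, 0, -0.0245, 0.014, 0.028, 0, 0, 0, 0, 0, 0, 0, 0, 0, 0, 0, 0, 0, 0, 0, 0, 0, 0, 0, 0, 0]
}}

```text
time_s: 18.02
ee_pos: [506.3, 374.8, 200.6]
ee_rot: [179.8, 45.2, 150.0]
force: [0.9, -0.1, -0.6]
gripper_width: 91.3
```

```bash
python3 st.py; python3 - <<'E'
from workcell import grab_frame
import cv2,pickle,numpy as np
for n in("scene","top"):
    f=grab_frame(n); pickle.dump(f,open(n+"10.pkl","wb")); cv2.imwrite(f"pics/{n}10.png",f["frame"][:,:,::-1])
from h import *
s,t=load("scene10"),load("top10")
P=cyl(np.array([587.,326.5,82]),[0,0,-1],140,29);out=[]
for f,(x,y) in((s,(410,210)),(t,(110,170))):
    c=cv2.resize(f["frame"][y:y+100,x:x+100,::-1],None,fx=4,fy=4,interpolation=0)
    for k in (P[:60],P[60:]): cv2.polylines(c,[np.round((proj(f,k)-[x,y]+.5)*4).astype(np.int32)],True,(0,0,255),1)
    out.append(c)
cv2.imwrite("pics/ov10.png",np.hstack(out))
E
```

```text
18.0167 [ 56.81  24.22  99.21 -51.47  64.94  23.29] 
 [506.3  374.77 200.61] [179.83  45.22 150.02] [ 0.86 -0.14 -0.6 ] 91.33452172912568 0.7714537812271364
```

View pics/scene10.png

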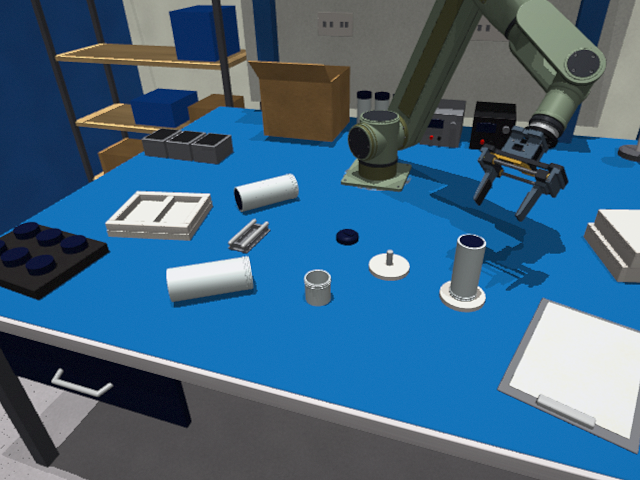

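View pics/ov10.png

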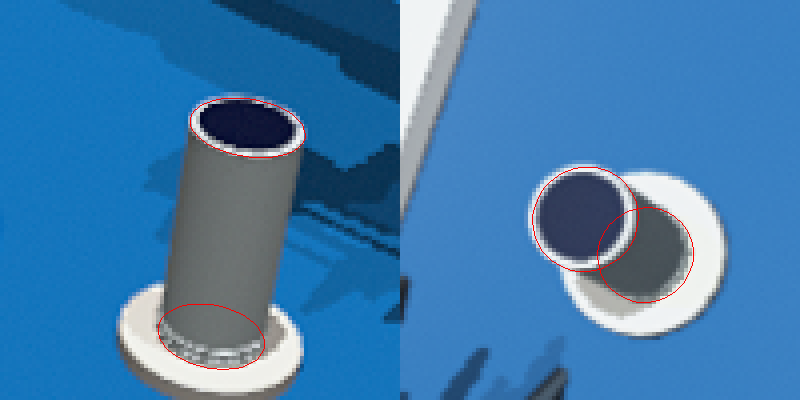

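The overlay for a tumbler standing upright with its rim on the foot at (587,326.5) matches both views within about 1 px. The gripper is clear, the short post is empty, and the short cup is still at (318,287). Handing in.

```bash
python3 - <<'E'
from workcell import env
print(env.job_done(), env.state()["time_s"])
E
```

```text
the job is handed in; nothing more can be done
the job is handed in; nothing more can be done
```

The tumbler is mouth down over the tall post with its rim on the foot, let go, and the job is handed in; no verdict came back. I gripped it near its closed end with the tool pitched 45°, turned it over in the air and lowered it in small steps until the foot pushed back with about 5 N. Then I opened the jaws and backed out. The clock stood at about 18 s of the 42 s allowed.

**Last checks:**
- **Seating:** an outline of an upright tumbler with its rim on the foot at (587, 326.5) matches both camera views to about 1 px.
- **Contact height:** the tool stopped at z = 106.1 mm, against 106.3 mm predicted.
- **Rest of the scene:** the short post is empty, and the short cup looks unmoved (judged by eye). The gripper is open and clear of the tumbler.

**Disagreements:**
- Measuring the rod tips from the two cameras gave heights about 4 mm too low, so I used the given heights instead.
- In the hand the tumbler sat about 4 mm off the expected spot, which I corrected before lowering.

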